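Fit the curved jaw and hold the sprung cup clamp open

TASK

Get the cup clamp ready for a large cup: drop the curved jaw (not the flat one) fully home over the square post on the clamp's sprung rod, its hollow facing the fixed jaw. Then grip the rod itself, best by its bow handle, pull it out against its spring until the groove round the rod has just come clear of the barrel's mouth, and keep holding it there, so that a cup could be set in: the program finishes while holding. Leave the cups and everything else on the table where they stand.

Things in the scene. Friction and masses are not known exactly. Their poses are not given: they have to be found in the camera images.
- clamp: Cup clamp fixed to the table: base plate 205 x 90 x 12 mm with a level barrel (36 mm across, axis 40 mm up) out of which a rod slides. Origin on the table under the barrel's axis, 60 mm behind its mouth; +x = direction the rod is pulled, z up. On the barrel stand the fixed jaw (hollow pad facing +x, apex at x = -14 mm, 68 to 112 mm up) and a cup rest (top 64 mm up, to x = 48 mm).
- barrel_mouth (a point): Centre of the barrel's mouth (end face of its dark collar), 60 mm along +x from the clamp's origin, 40 mm above the table; axes as the clamp's.
- rod_travel (a joint): How far the rod is out, m: 0 fully in, stop at 0.070. The mark is a dark groove, 3 mm wide, round the 24 mm rod, 42 to 45 mm from the end block's face and hidden in the barrel at the start; it has just come out of the mouth at 0.045. The inner spring pulls the rod back in with 5 N at 0 and 12 N at 0.045 (160 N/m); friction 0.6 N. Let go, it slides in.
- post_seat (a point): Foot centre of the upright square post on top of the rod's end block (block 40 mm along x, 50 mm wide, top 62 mm above the table); 80 mm along +x from the clamp's origin with the rod in, moves with the rod; axes as the clamp's. The post is 14 mm square (sides along x and y), 26 mm tall, its top 5 mm tapered to 8 mm.
- rod: The sliding rod with its dark end block and, at its outer end, a bow handle of 12 mm round steel bar: two arms (88 mm between centre lines) and a cross bar along y, 65 mm out from the end block's face. Its origin and axes coincide with point post_seat; for the grip see point bow_bar.
- bow_bar (a point): Middle of the bow handle's cross bar (12 mm diameter, along y), 85 mm along +x from post_seat and 20 mm lower, so 42 mm above the table; axes as the clamp's. Free space: 59 mm between bar and end block, 76 mm between the arms. Can be pinched from above, fingers closing along x.
- curved_jaw: Loose curved jaw, upright on the table: hub 30 x 30 x 52 mm tall, square bore from below (16 mm wide, 28 deep, lowest 3 mm 18.5 wide); on its -x side a rubber pad 60 mm wide, 6 to 50 mm up, hollow to -x (radius 48 mm), from x = -16 to -33 mm. Origin: bore centre on the underside. Grip the hub across y. 80 to 170 g. Fitted, its x points as the clamp's, underside on the end block.
- curved_jaw_face (a point): Apex of the hollow of the curved jaw's pad: 22 mm along the jaw's -x from its origin and 28 mm above its underside.
- flat_jaw: The flat jaw, standing on the table: the same hub and size, but with a plain flat pad 62 mm wide. Not wanted; origin as for the curved jaw.
- cup_back: White cup with handle, 104 mm across the rim, 66 mm tall, towards the back of the table; origin under its centre. To be left alone.
- cup_front: The same kind of cup, at the robot's front left; to be left alone.
- tape_roll: Roll of paper tape lying flat, 92 mm across, 24 mm tall; origin under its centre. To be left alone.
- pen_jar: Jar with pens, 68 mm across, 85 mm tall (pens to about 150 mm); origin under its centre. To be left alone.
- brush: Brush lying on the table, 180 mm long; to be left alone.
- saucer: White saucer, 144 mm across, 18 mm tall; to be left alone.
There are look-alikes about, which are no part of the job. Leave any purple look-alike of the curved_jaw alone.

How it is judged (in metres and radians):
On the way, in this order (a step that is already met when the one before it is completed fails the run):
1. the curved jaw sits fully home on the post with its hollow towards the fixed jaw (z of curved_jaw in the frame of post_seat below 0.003 m and horizontal distance between curved_jaw and post_seat below 0.004 m and x of curved_jaw_face in the frame of post_seat below -0.018 m), for 0.3 s.
2. the rod, held by the gripper, is pulled out to its mark (value of joint rod_travel between 0.04 and 0.05 m and contact force between the fingers and rod above 3 N), for 0.3 s.
At the end, for the whole second after the job is handed in: The gripper holds the rod itself (more than 3 N between fingers and rod, its handle or its end block) at its mark (45 mm out, within 5 mm) and still; the curved jaw sits fully home on the square post (within 3 mm in height and 4 mm sideways) with its hollow towards the fixed jaw (all of step 1 and all of step 2 and velocity of joint rod_travel between -0.01 and 0.01 m/s and z of curved_jaw in the frame of post_seat above -0.003 m); the arm keeps its last pose, push and grip.
It fails at once if a cup, the flat jaw or another thing on the table is moved by more than 30 mm (distance of any of cup_back, cup_front, flat_jaw, tape_roll, pen_jar, brush, saucer from where it was at the start of the episode above 0.03 m).
It also fails if it takes over 51 s, if anything falls off the work surface, if the arm or the gripper's body presses on something with over 40 N, if the wrist force passes 120 N, or if a joint passes its speed limit or range.

ROBOT

A 6-joint arm with a two-finger parallel gripper is mounted at the origin on the work surface. World frame = base frame: x ahead of the robot, y to its left, z up, the work surface at z = 0. Lengths are in mm, angles in rad, forces in N, time in s.
With the tool pointing down it reaches from about 325 to 900 mm from the base axis. Payload 6.1 kg.
Tool frame: the origin (TCP) lies at the very end of the fingers, on their centre line; the grasp point (between the pads) lies 19 mm behind it (bot.grip_depth is the distance from the TCP to the grasp point, in mm); z points along the fingers, y is the direction in which the jaws open and shut (so a half turn about z gives the same grasp; the last joint's range is limited). The gripper opens to 85 mm and grips with 20 to 120 N. Pads are 22 mm wide; open, the fingers measure 114 mm over their backs; the gripper's body (76 mm by 85 mm) begins 54 mm behind the grasp point. The pads swing forward as they close: fully open they stand 13 mm farther back than shut.
Start: joints at [-1.418, 0.22, 1.526, -0, 1.395, -0.126], TCP at [171.994, -600.861, 231.3] pointing down, gripper open.
Joint ranges: [-2.98, 2.98], [-0.91, 2.08], [0.09, 2.57], [-1.24, 4.39], [0.2, 2.65], [-2.68, 2.68]. Speed limits (rad/s): [2.57, 2.57, 3.01, 3.14, 3.14, 3.14].

INTERFACE

Orientations are given as a unit quaternion [x, y, z, w].
In Python, from bench import bot gives the robot as it stands. The module is installed in compiled form; this text tells all that it offers.
- The arm moves only by the tool arm_command, never from a script. Its argument "series" is a list that holds one entry, the list of rows, each a list of 7 numbers: the opening, from 0 (shut) to 1 (fully open), then the shift along the tool's x, y, z in cm, then the turn, a rotation vector about the tool's x, y, z in degrees. A call has 1 to 8 rows; each row is the pose to reach, as a shift and turn from the pose commanded when the call began, along the tool's axes at that moment; what a row does not reach only later rows make up. A row lasts 1/8 s, in which the tool goes at most 62.5 mm and 10.7 degrees, less where a joint would pass 70% of its speed; a pose out of reach is approached as far as the arm can. A call with a gripper value outside its range is refused whole. The fingers move at their own pace and stop on an object; "newtons" is the grip in N (left out, the last holds). Time passes only in rows, so rows that repeat a pose let the fingers close. It gives the time, the measured TCP pose, the force and the opening at its end, in the units of the state.
- bot.state(): the state, without advancing time (a new reading comes with each control period).
- bot.capture(name): name is "scene" or "top"; returns a dict with "frame" (384x512x3 uint8, red, green, blue), "intrinsics" (3x3 intrinsics, pixels), "T" (4x4, takes a point from camera to world coordinates). Camera axes: x right, y down, z forward; pixel columns grow to the right and rows downward; lengths in mm; the calibration is good to about 2 mm. A picture is of the moment at which its call begins. There is no depth.
- bot.close_job(): hands the job in, once; it reports no verdict.
The state is a dict: "clock": time; "q": joint angles; "dq": joint speeds; "tau": joint torques, N m; "tcp_pos": TCP position; "tool_rot": TCP orientation; "force": force on the tool from outside, world axes, zero at the start; "wrist_torque": the same for the moment, N m; "grip_width": finger opening in mm.
Only numpy, scipy, OpenCV 4.12 (cv2) and the standard library are available. Lean on these libraries where they do the work, as an engineer would, in place of code of your own. Each camera call takes 0.05 s, during which the arm holds its last target. There are 200 camera calls.

## Working session

There is one attempt and no reset: what is moved stays moved. The work goes in short steps, Python scripts to look and compute and a tool call to move; the robot and the scene stay as the last step left them, time stands still between calls to the robot, and variables do not carry over. Pictures are saved under pics/ and viewed, about 8 in all and at most 12, crops included, and the job is handed in when it is done.

Besides the shell and the picture viewer there is one more tool, called after ">>>" by a JSON object that holds its "fn" and its "kwargs", one argument or row to a line. arm_command: Moves the arm, as the interface text tells. Its arguments: {"type":"object","properties":{"series":{"type":"array"},"newtons":{"type":"number"}},"required":["series"]}

```bash
mkdir -p pics; cat > h.py <<'E'
import numpy as np, cv2
from bench import bot
from scipy.spatial.transform import Rotation as R
def cap(n,f=None):
    c=bot.capture(n); im=cv2.cvtColor(c["frame"],cv2.COLOR_RGB2BGR)
    if f: cv2.imwrite("pics/"+f,im)
    return im,np.array(c["intrinsics"]),np.array(c["T"])
def ray(K,T,uv,z):
    d=T[:3,:3]@np.linalg.inv(K)@np.array([uv[0],uv[1],1.]); o=T[:3,3]
    return o+d*(z-o[2])/d[2]
def proj(K,T,p):
    q=K@(T[:3,:3].T@(np.array(p,float)-T[:3,3])); return q[:2]/q[2]
def rel(p,Rt=None):
    "shift in cm from the current pose to world p; turn to rotation Rt in deg"
    s=bot.state(); r=R.from_quat(s["tool_rot"])
    out=[r.inv().apply(np.array(p)-s["tcp_pos"])/10]
    if Rt is not None: out.append((r.inv()*Rt).as_rotvec(degrees=True))
    return [o.round(2) for o in out]
E
python3 - <<'E'
from h import *
a,K,T=cap("scene","s0.png"); b,K2,T2=cap("top","t0.png")
cv2.imwrite("pics/s0b.png",cv2.resize(a,(800,600),interpolation=cv2.INTER_CUBIC))
cv2.imwrite("pics/t0b.png",cv2.resize(b,(800,600),interpolation=cv2.INTER_CUBIC))
print(T.round(2),T2.round(2),K,K2,bot.state())
E
```

```text
[[ 7.20000e-01  4.10000e-01 -5.60000e-01  1.26514e+03]
 [ 6.90000e-01 -4.20000e-01  5.90000e-01 -8.21840e+02]
 [ 1.00000e-02 -8.10000e-01 -5.90000e-01  8.43370e+02]
 [ 0.00000e+00  0.00000e+00  0.00000e+00  1.00000e+00]] [[-0.0000e+00 -9.9000e-01  1.3000e-01  3.6329e+02]
 [-1.0000e+00 -0.0000e+00 -2.0000e-02 -4.3040e+01]
 [ 2.0000e-02 -1.3000e-01 -9.9000e-01  1.2127e+03]
 [ 0.0000e+00  0.0000e+00  0.0000e+00  1.0000e+00]] [[439.04205519   0.         256.45362914]
 [  0.         439.04205519 191.82774509]
 [  0.           0.           1.        ]] [[434.48801074   0.         249.07031473]
 [  0.         434.48801074 192.10310703]
 [  0.           0.           1.        ]] {'clock': 0.1, 'q': array([-1.41813041e+00,  2.21159741e-01,  1.52750847e+00,  1.94598744e-05,
        1.39471906e+00, -1.26079876e-01]), 'dq': array([-0.00113546, -0.00244844, -0.00402086, -0.00066788,  0.00074194,
       -0.00139579]), 'tau': array([ 2.14538632e-03, -4.98239994e+01, -3.90547228e+01, -1.97929203e-04,
        5.63656315e-03,  4.63171645e-06]), 'tcp_pos': array([ 171.89823946, -600.31811068,  230.29468962]), 'tool_rot': array([ 9.90303149e-01,  1.38920367e-01, -2.35050751e-06, -8.97359250e-04]), 'force': array([-0.84836317,  0.00952638,  0.08224988]), 'wrist_torque': array([-0.01674169, -0.01476932, -0.01972929]), 'grip_width': 85.42059668440649}
```

View pics/s0b.png

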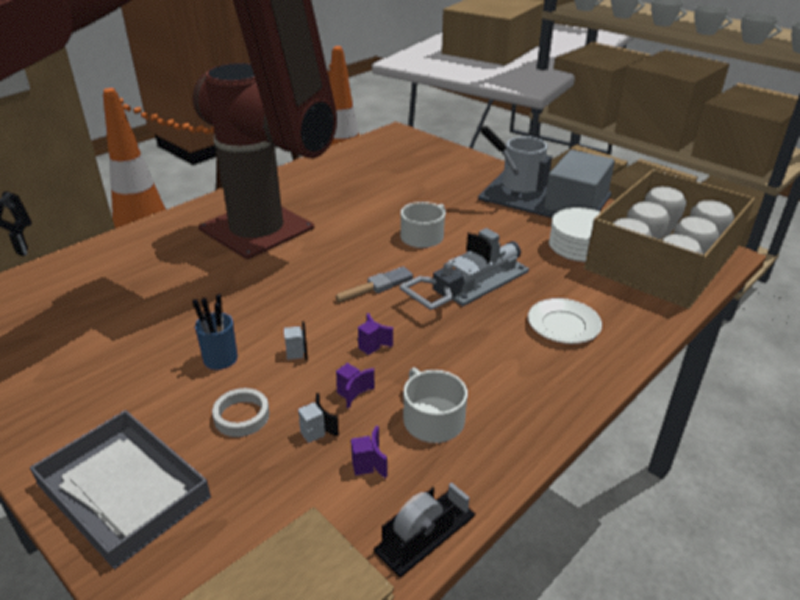

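View pics/t0b.png

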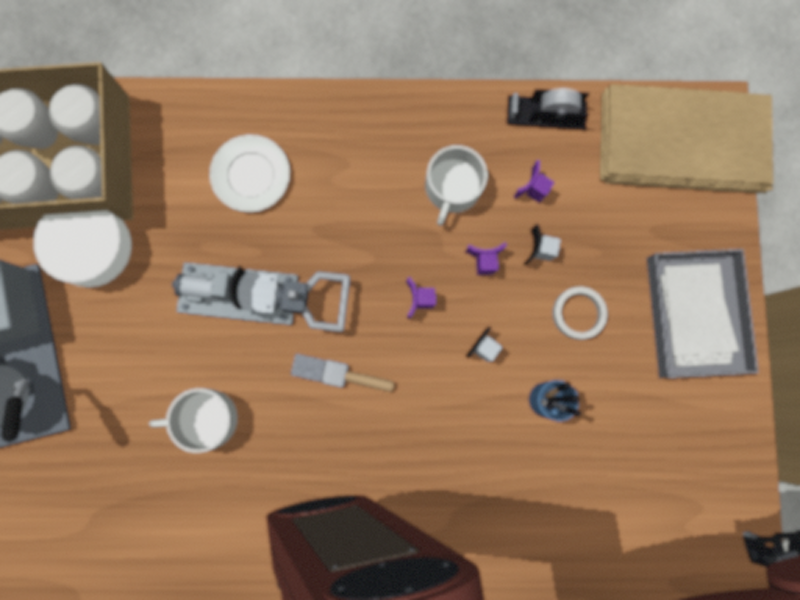

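The scene view shows the clamp at (480,270) with its bow at (428,292). The curved grey jaw is at (315,420), the flat one at (295,343), and there are purple decoys. In the top view the curved jaw's hub is at (550,246) with its pad to the left, and the bow's bar is at (340,302), with the rod pulling to the right (−y). Next I measure from crops.

```bash
python3 - <<'E'
from h import *
a,K,T=cap("scene"); b,K2,T2=cap("top")
def crop(im,x,y,w,h,s): return cv2.resize(im[y:y+h,x:x+w],None,fx=s,fy=s,interpolation=cv2.INTER_NEAREST)
# top: clamp, jaw; scene: clamp, jaw
c1=crop(b,108,164,124,50,6); c2=crop(b,330,138,36,36,6); c3=crop(a,254,140,90,60,5); c4=crop(a,186,246,36,40,6)
out=np.zeros((300+300,800,3),np.uint8)
out[:300,:744]=c1; out[300:516,:216]=c2; out[300:600,220:670]=c3
out[300:540,672:800]=c4[:,40:168]
cv2.imwrite("pics/c1.png",out)
# hub mask in top: bright low-saturation
hsv=cv2.cvtColor(b,cv2.COLOR_BGR2HSV)
def info(x0,y0,x1,y1,lo,hi,z,nm):
    m=np.zeros(b.shape[:2],np.uint8); m[y0:y1,x0:x1]=cv2.inRange(hsv,np.array(lo),np.array(hi))[y0:y1,x0:x1]
    n,l,st,ce=cv2.connectedComponentsWithStats(m)
    for i in range(1,n):
        if st[i][4]<12: continue
        p=np.argwhere(l==i)[:,::-1].astype(np.float32); r=cv2.minAreaRect(p)
        print(nm,st[i],ce[i].round(1),r,ray(K2,T2,ce[i],z).round(1))
info(335,142,366,176,(0,0,110),(179,70,255),52,"jawhub")
info(335,142,366,176,(0,0,0),(179,255,45),50,"jawpad")
info(298,205,330,236,(0,0,110),(179,70,255),52,"flathub")
info(108,164,232,214,(0,0,60),(179,70,255),42,"clamp")
np.set_printoptions(linewidth=220)
print(hsv[145:172,337:363,2]); print(hsv[145:172,337:363,1])
E
```

```text
jawhub [345 150  14  15 166] [351.8 157. ] ((352.0294189453125, 156.8823699951172), (13.096922874450684, 12.854386329650879), 14.03624439239502) [ 615.9 -345.2   52. ]
jawpad [341 146   4  16  33] [342.8 151.9] ((342.91766357421875, 153.42941284179688), (14.955818176269531, 2.991163492202759), 85.60128784179688) [ 630.6 -321.6   50. ]
flathub [305 214  17  18 187] [312.8 222.9] ((312.7376708984375, 223.11473083496094), (14.084056854248047, 14.084056854248047), 39.80556869506836) [ 435.6 -234.5   52. ]
clamp [ 110  168  114   45 3035] [162.1 188.5] ((165.9906768798828, 187.259765625), (112.67572021484375, 37.731258392333984), 6.8182148933410645) [529.6 171.7  42. ]
[[159 155 145 123  93  62  52  77 114 142 154 156 157 157 156 157 156 155 156 156 157 157 157 157 156 156]
 [155 149 129  95  60  37  36  60  98 132 150 156 156 157 156 155 156 156 157 156 157 157 157 157 157 157]
 [157 146 118  76  36  25  29  50  87 123 146 155 157 157 158 158 158 158 158 159 159 157 158 159 158 159]
 [157 148 120  77  37  18  27  40  73 108 135 149 156 159 158 158 159 159 159 159 159 159 160 159 160 159]
[... 4652 characters left out ...]
  18   8   8  13  33  58  84 110 127 136 135 135 132 131]
 [130 120 102 114 120 122 118 110 102  91  86  84  77  67  62  71  89 108 125 131 138 137 135 134 133 129]
 [126 129 121 128 135 139 133 130 131 126 124 119 118 112 111 115 123 131 134 136 137 138 139 133 129 131]
 [136 138 133 136 136 139 136 137 141 137 130 131 128 128 127 127 128 133 136 133 132 136 133 133 130 131]
 [141 136 137 136 136 139 135 137 133 134 130 130 132 129 132 132 131 132 130 133 133 130 133 130 131 132]
 [135 138 137 136 137 137 136 137 134 135 130 133 130 132 131 132 132 132 132 132 132 131 132 132 132 132]
 [133 135 133 136 138 134 137 136 132 132 132 130 132 132 134 133 130 133 132 132 131 133 132 133 132 132]]
```

View pics/c1.png

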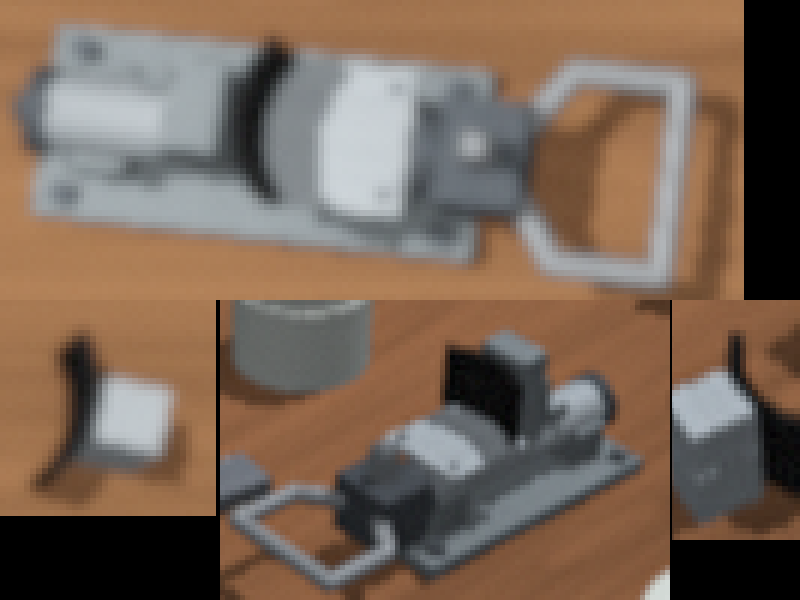

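The crop shows the post tip at about (472,145), so full-res (186.7,188.2). The bow's bar runs (683,75)–(662,272), the jaw's hub top is near (134,115) in its crop, and the pad faces left. Now refining numbers.

```bash
python3 - <<'E'
from h import *
a,K,T=cap("scene"); b,K2,T2=cap("top")
def blob(im,x0,y0,x1,y1,lo,hi=255,smax=60):
    h=cv2.cvtColor(im,cv2.COLOR_BGR2HSV); m=np.zeros(im.shape[:2],np.uint8)
    m[y0:y1,x0:x1]=cv2.inRange(h,np.array((0,0,lo)),np.array((179,smax,hi)))[y0:y1,x0:x1]
    n,l,st,ce=cv2.connectedComponentsWithStats(m); i=1+np.argmax(st[1:,4])
    p=np.argwhere(l==i)[:,::-1].astype(np.float32)
    return ce[i],cv2.minAreaRect(p),st[i]
def tri(u1,u2):
    # nearest point of two rays
    d=[];o=[]
    for (k,t,u) in ((K,T,u1),(K2,T2,u2)):
        v=t[:3,:3]@np.linalg.inv(k)@np.array([u[0],u[1],1]); d.append(v/np.linalg.norm(v)); o.append(t[:3,3])
    A=np.array([d[0],-d[1]]).T; s=np.linalg.lstsq(A,o[1]-o[0],rcond=None)[0]
    p,q=o[0]+s[0]*d[0],o[1]+s[1]*d[1]; return ((p+q)/2).round(1),np.linalg.norm(p-q).round(1)
for lo in (150,170):
    c,r,st=blob(b,340,142,366,176,lo); print("hub top",c,r,st)
    bx=cv2.boxPoints(r); W=np.array([ray(K2,T2,q,52)[:2] for q in bx]); print(W.round(1),W.mean(0).round(1),np.linalg.norm(W-np.roll(W,1,0),axis=1).round(1))
for lo in (135,150):
    c1,r1,s1=blob(a,188,250,208,285,lo); print("hub scene",c1,s1,tri(c1,c))
c,r,st=blob(b,183,184,191,192,120); print("post",c,st,ray(K2,T2,c,88).round(1))
p=ray(K2,T2,c,88)
print("post in scene pred",proj(K,T,p))
# bar: for rows across, centroid of bright
h=cv2.cvtColor(b,cv2.COLOR_BGR2HSV).astype(float); pts=[]
for y in range(180,207):
    x=np.arange(212,230); w=np.clip(90-h[y,212:230,1],0,None)*(h[y,212:230,2]>100)
    pts.append((np.sum(w*x)/w.sum(),y))
pts=np.float32(pts); vx,vy,x0,y0=cv2.fitLine(pts,cv2.DIST_HUBER,0,.01,.01).ravel()
P=[ray(K2,T2,(x0+(y-y0)*vx/vy,y),46) for y in (180,206)]; d=(P[0]-P[1]); d/=np.linalg.norm(d)
print("bar",P,"bar dir",d)
for nm,cx in (("arm1",range(201,217)),):
    pass
# clamp base plate edges direction & arms ends: columns 205..216
for x in (206,210,214):
    col=h[168:216,x,1]; print(x,[int(v) for v in col])
E
```

```text
hub top [352.05185185 156.48148148] ((352.19232177734375, 156.53848266601562), (11.96308422088623, 11.57085132598877), 11.309932708740234) [346 150  13  14 135]
[[ 604.7 -326.8]
 [ 636.4 -334. ]
 [ 629.9 -366.1]
 [ 598.2 -358.8]] [ 617.3 -346.4] [32.6 32.5 32.7 32.5]
hub top [352.10810811 156.51351351] ((352.11767578125, 156.52940368652344), (10.6715669631958, 10.6715669631958), 14.03624439239502) [347 151  12  12 111]
[[ 606.4 -328.1]
 [ 635.4 -336.1]
 [ 628.2 -364.4]
 [ 599.3 -356.3]] [ 617.3 -346.2] [29.1 30.  29.2 30. ]
hub scene [197.93333333 262.91428571] [191 258  15  11 105] (array([ 617.2, -346.7,   51.1]), np.float64(0.8))
hub scene [198.06185567 262.82474227] [191 258  15  11  97] (array([ 617.3, -346.6,   51.3]), np.float64(0.5))
post [185.60465116 187.        ] [183 184   7   8  43] [527.2 102.3  88. ]
post in scene pred [287.16474868 167.76586084]
bar [array([552.65273194,  12.09287798,  46.        ]), array([481.69075934,  20.32836234,  46.        ])] bar dir [ 0.9933329  -0.11528115  0.        ]
206 [130, 131, 131, 130, 120, 76, 20, 5, 9, 2, 48, 105, 126, 129, 130, 134, 137, 140, 139, 138, 134, 135, 135, 135, 139, 135, 138, 139, 136, 134, 134, 134, 133, 131, 131, 136, 126, 79, 15, 6, 9, 5, 23, 85, 120, 130, 129, 129]
210 [131, 130, 132, 133, 128, 97, 41, 2, 9, 5, 15, 70, 121, 134, 134, 136, 135, 132, 134, 129, 128, 130, 129, 129, 128, 128, 130, 127, 128, 130, 129, 130, 131, 131, 129, 131, 130, 112, 67, 15, 8, 11, 2, 34, 99, 128, 132, 128]
214 [130, 133, 133, 131, 131, 113, 68, 13, 6, 8, 3, 27, 93, 131, 137, 134, 133, 130, 127, 131, 129, 130, 128, 131, 129, 128, 129, 128, 129, 127, 127, 128, 127, 126, 126, 126, 124, 119, 87, 33, 3, 9, 6, 11, 70, 123, 134, 132]
```

```bash
python3 - <<'E'
from h import *
def down(yaw): c,s=np.cos(np.radians(yaw)),np.sin(np.radians(yaw)); return R.from_matrix(np.array([[c,s,0],[s,-c,0],[0,0,-1]]).T)
print(rel([617,-346.5,180],down(76.5)), bot.state()["clock"])
E
cat >> h.py <<'E'
def down(yaw): c,s=np.cos(np.radians(yaw)),np.sin(np.radians(yaw)); return R.from_matrix(np.array([[c,s,0],[s,-c,0],[0,0,-1]]).T)
E
```

```text
[array([ 49.78, -12.19,   5.11]), array([-3.000e-02, -2.000e-02, -6.053e+01])] 0.3
```

>>> {"fn": "arm_command", "kwargs": {
  "series": [
    [[1,6,-1.5,0,0,0,-8],[1,12,-3,0.5,0,0,-16],[1,18,-4.5,1,0,0,-24],[1,24,-6,2,0,0,-32],[1,30,-7.5,3,0,0,-40],[1,36,-9,3.5,0,0,-48],[1,42,-10.5,4,0,0,-56],[1,48,-12,5,0,0,-60.5]]
  ],
  "newtons": 40
}}

```text
clock: 1.3
tcp_pos: [602.3, -352.5, 181.8]
tool_rot: [0.784, 0.62, 0.0, 0.001]
force: [0.6, -0.6, 0.9]
grip_width: 85.3
```

```bash
python3 - <<'E'
from h import *
print(rel([617,-346.5,12],down(76.5)), bot.state())
E
```

```text
[array([ 0.94,  1.27, 16.98]), array([0.07, 0.04, 0.16])] {'clock': 1.3, 'q': array([-6.42357953e-01,  4.25161737e-01,  1.36512307e+00, -1.37322903e-04,
        1.34987541e+00, -4.09561105e-01]), 'dq': array([ 0.67422758,  0.59441944, -0.61783184, -0.00206928,  0.01828583,
        0.06997822]), 'tau': array([ -1.19900722, -61.61609888, -35.00102878,   0.19286518,
         0.24268398,  -0.30589066]), 'tcp_pos': array([ 602.25748157, -352.50826612,  181.76262266]), 'tool_rot': array([7.84432917e-01, 6.20213255e-01, 1.18975556e-04, 7.09436399e-04]), 'force': array([ 0.62405591, -0.63771646,  0.9119528 ]), 'wrist_torque': array([-0.02218169, -0.01082714,  0.03807743]), 'grip_width': 85.33264865571438}
```

>>> {"fn": "arm_command", "kwargs": {
  "series": [
    [[1,1.0,1.5,3,0,0,0],[1,1.0,1.5,7,0,0,0],[1,1.0,1.5,9,0,0,0],[1,1.0,1.5,9,0,0,0]]
  ]
}}

```text
clock: 1.8
tcp_pos: [615.8, -346.6, 89.1]
tool_rot: [0.786, 0.619, -0.001, -0.002]
force: [-0.7, 0.2, 0.9]
grip_width: 85.4
```

```bash
python3 - <<'E'
from h import *
print(rel([617,-346.5,12],down(76.5)), bot.state()["tcp_pos"])
a,K,T=cap("scene"); b,K2,T2=cap("top")
def c(im,u,s=5): x,y=int(u[0]),int(u[1]); return cv2.resize(im[y-40:y+40,x-40:x+40],(400,400),interpolation=cv2.INTER_CUBIC)
cv2.imwrite("pics/g1.png",np.hstack([c(a,proj(K,T,[617,-346,60])),c(b,proj(K2,T2,[617,-346,60]))]))
E
```

```text
[array([0.03, 0.15, 7.71]), array([-0.22, -0.09, -0.05])] [ 615.75433165 -346.64255224   89.11422324]
```

View pics/g1.png

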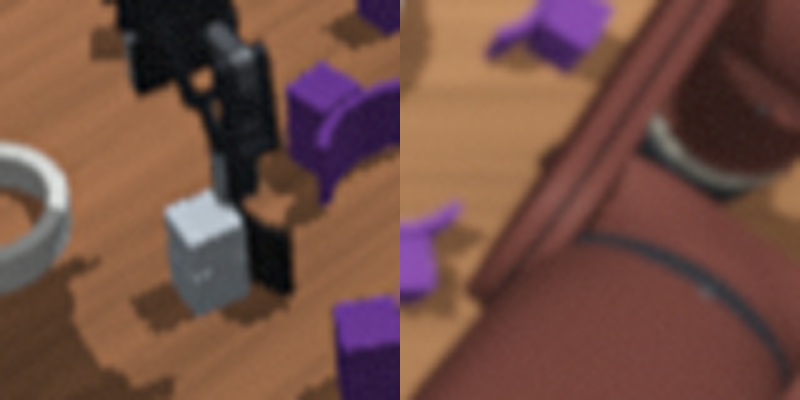

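The scene crop shows the open fingers straddling above the grey hub at (205,250), with the curved pad to its right. The arm hides the top view. Descending to grip.

>>> {"fn": "arm_command", "kwargs": {
  "series": [
    [[1,0,0.1,3,0,0,0],[1,0,0.1,6,0,0,0],[1,0,0.1,7.7,0,0,0],[1,0,0.1,7.7,0,0,0],[0.2,0,0.1,7.7,0,0,0],[0.2,0,0.1,7.7,0,0,0],[0.2,0,0.1,7.7,0,0,0],[0.2,0,0.1,7.7,0,0,0]]
  ],
  "newtons": 40
}}

```text
clock: 2.9
tcp_pos: [618.8, -347.9, 15.5]
tool_rot: [0.785, 0.619, 0.0, 0.001]
force: [-0.4, -0.5, 4.4]
grip_width: 29.6
```

>>> {"fn": "arm_command", "kwargs": {
  "series": [
    [[0,0,0,0,0,0,0],[0,0,0,0,0,0,0],[0,0,0,0,0,0,0],[0,0,0,0,0,0,0]]
  ],
  "newtons": 50
}}

```text
clock: 3.4
tcp_pos: [618.8, -347.9, 15.5]
tool_rot: [0.785, 0.619, 0.0, 0.001]
force: [-0.4, -0.6, 5.4]
grip_width: 29.4
```

>>> {"fn": "arm_command", "kwargs": {
  "series": [
    [[0,0,0,-2,0,0,0],[0,0,0,-6,0,0,0],[0,0,0,-11,0,0,0],[0,0,0,-15,0,0,0],[0,0,0,-15,0,0,0],[0,0,0,-15,0,0,0]]
  ]
}}

```text
clock: 4.15
tcp_pos: [617.7, -347.1, 163.7]
tool_rot: [0.785, 0.619, -0.0, -0.001]
force: [-0.7, 0.1, -1.6]
grip_width: 29.6
```

```bash
python3 - <<'E'
from h import *
s=bot.state();print(rel([526.4,99.9,150],down(83.4)), s["tcp_pos"],s["force"],s["grip_width"])
E
```

```text
[array([ 41.32, -19.33,   1.41]), array([-0.06, -0.03, -6.92])] [ 617.71805374 -347.08471578  163.73145254] [-0.69609521  0.06797564 -1.5512336 ] 29.640046941275948
```

>>> {"fn": "arm_command", "kwargs": {
  "series": [
    [[0,5,-2.4,0,0,0,-1],[0,10.5,-5,0,0,0,-2],[0,16,-7.5,0,0,0,-3],[0,21.5,-10,0,0,0,-4],[0,27,-12.6,0,0,0,-5],[0,32,-15,0,0,0,-6],[0,37,-17.3,0,0,0,-6.9],[0,41,-19.2,0.5,0,0,-6.9]]
  ]
}}

```text
clock: 5.15
tcp_pos: [525.4, 98.1, 157.4]
tool_rot: [0.746, 0.665, -0.001, -0.001]
force: [0.4, -0.6, 0.3]
grip_width: 29.6
```

>>> {"fn": "arm_command", "kwargs": {
  "series": [
    [[0,0.3,-0.1,0.5,0,0,0],[0,0.3,-0.1,0.5,0,0,0],[0,0.3,-0.1,0.5,0,0,0],[0,0.3,-0.1,0.5,0,0,0]]
  ]
}}

```text
clock: 5.65
tcp_pos: [527.1, 98.0, 154.3]
tool_rot: [0.747, 0.664, -0.0, 0.0]
force: [-0.1, -0.1, -0.2]
grip_width: 29.4
```

```bash
python3 - <<'E'
from h import *
s=bot.state();print(rel([526.4,99.9,150],down(83.4)), s["tcp_pos"],s["force"],s["grip_width"])
a,K,T=cap("scene"); b,K2,T2=cap("top")
def c(im,u,n=40): x,y=int(u[0]),int(u[1]); return cv2.resize(im[y-n:y+n,x-n:x+n],(400,400),interpolation=cv2.INTER_CUBIC)
u1=proj(K,T,[526.5,100.8,100]);u2=proj(K2,T2,[526.5,100.8,100])
print(u1,u2,proj(K,T,[526.5,100.8,88]))
cv2.imwrite("pics/g2.png",np.hstack([c(a,u1),c(b,u2)]))
E
```

```text
[array([ 0.18, -0.09,  0.43]), array([-0.  ,  0.01, -0.13])] [527.07932468  98.00778771 154.30141953] [-0.06932732 -0.06977178 -0.15746389] 29.447464934347096
[286.86402045 164.67403606] [185.5984327  186.59865351] [286.68769616 167.8677276 ]
```

View pics/g2.png

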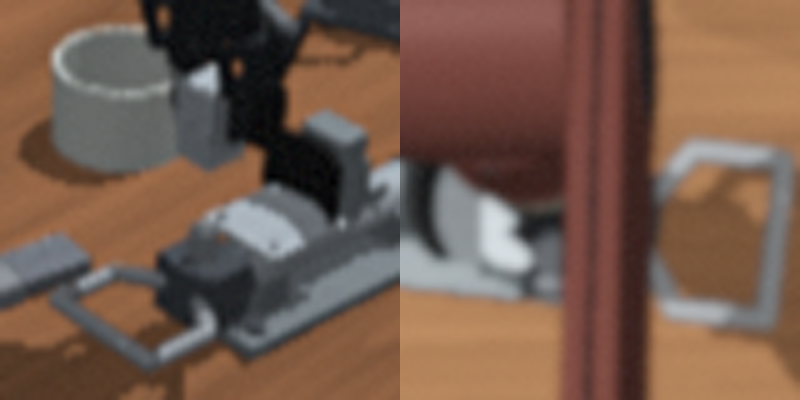

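The jaw is held upright over the clamp, and its lower edge sits at (210,165) in the left crop. The post is hard to make out at about (215,235), so I zoom in for the sideways check.

```bash
python3 - <<'E'
from h import *
a,K,T=cap("scene")
x0,y0=268,136; s=10
c=cv2.resize(a[y0:y0+58,x0:x0+50],None,fx=s,fy=s,interpolation=cv2.INTER_NEAREST)
c=cv2.convertScaleAbs(c,alpha=1.4,beta=10)
def dots(C,ex,yaw,pts,col):
    e1=np.array([np.cos(np.radians(yaw)),np.sin(np.radians(yaw)),0]); e2=np.array([-e1[1],e1[0],0])
    for p in pts:
        u=proj(K,T,np.array(C)+p[0]*e1+p[1]*e2+np.array([0,0,p[2]]))
        cv2.circle(c,tuple(int(v) for v in ((u-[x0,y0]+.5)*s)),3,col,-1)
tcp=bot.state()["tcp_pos"]; hub=tcp-0.94*np.array([-.115,-.993,0])+[0,0,-15.5]; print(hub)
dots(hub,0,-96.6,[(i,j,k) for i in(-15,15) for j in(-15,15) for k in(0,52)],(0,0,255))
P=[526.5,100.8,62]
dots(P,0,-96.6,[(i,j,0) for i in(-20,20) for j in(-25,25)],(0,255,0))
dots(P,0,-96.6,[(i,j,26) for i in(-4,4) for j in(-4,4)]+[(i,j,0) for i in(-7,7) for j in(-7,7)],(0,255,255))
cv2.imwrite("pics/g3.png",c)
E
```

```text
[527.16428941  99.40821405 138.98060906]
```

View pics/g3.png

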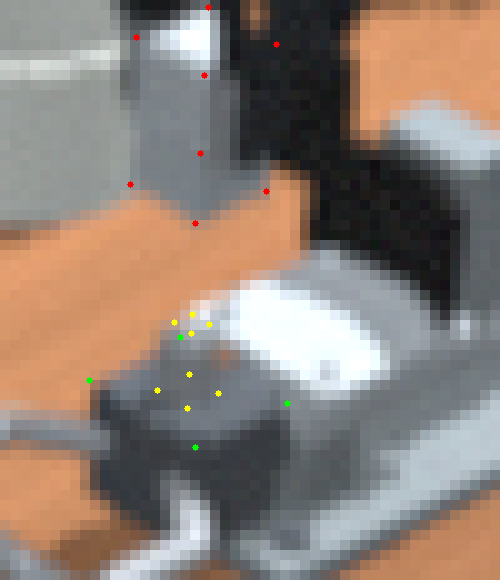

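Red hub marks coincide with the held jaw. The block corners sit 0.6 px right and down of my green marks, so I shift about 1 mm and descend with force checks.

>>> {"fn": "arm_command", "kwargs": {
  "series": [
    [[0,0.1,0.05,2,0,0,0],[0,0.1,0.05,4,0,0,0],[0,0.1,0.05,4.8,0,0,0],[0,0.1,0.05,5.2,0,0,0],[0,0.1,0.05,5.5,0,0,0],[0,0.1,0.05,5.7,0,0,0],[0,0.1,0.05,5.7,0,0,0]]
  ]
}}

```text
clock: 6.68
tcp_pos: [527.5, 100.1, 97.6]
tool_rot: [0.747, 0.665, 0.0, 0.0]
force: [-1.2, -0.0, -1.4]
grip_width: 29.5
```

>>> {"fn": "arm_command", "kwargs": {
  "series": [
    [[0,0,0,0.3,0,0,0],[0,0,0,0.6,0,0,0],[0,0,0,0.9,0,0,0],[0,0,0,1.2,0,0,0],[0,0,0,1.2,0,0,0]]
  ]
}}

```text
clock: 7.3
tcp_pos: [526.3, 100.0, 84.6]
tool_rot: [0.747, 0.665, -0.001, -0.001]
force: [-4.0, -0.6, -0.6]
grip_width: 29.0
```

>>> {"fn": "arm_command", "kwargs": {
  "series": [
    [[0,0,-0.1,0.2,0,0,0],[0,0,-0.1,0.5,0,0,0],[0,0,-0.1,0.7,0,0,0],[0,0,-0.1,0.9,0,0,0],[0,0,-0.1,1.0,0,0,0],[0,0,-0.1,1.0,0,0,0]]
  ]
}}

```text
clock: 8.05
tcp_pos: [526.3, 100.0, 77.4]
tool_rot: [0.747, 0.665, -0.001, -0.0]
force: [-12.7, -2.6, 17.0]
grip_width: 29.2
```

>>> {"fn": "arm_command", "kwargs": {
  "series": [
    [[0,0,0,-0.1,0,0,0],[0.7,0,0,-0.1,0,0,0],[0.7,0,0,-0.1,0,0,0],[0.7,0,0,-0.1,0,0,0],[0.7,0,0,-3,0,0,0],[0.7,0,0,-8,0,0,0],[0.7,0,0,-12,0,0,0],[0.7,0,0,-12,0,0,0]]
  ]
}}

```text
clock: 9.05
tcp_pos: [529.3, 100.4, 199.7]
tool_rot: [0.747, 0.665, 0.003, 0.003]
force: [0.8, 0.9, -0.6]
grip_width: 59.5
```

```bash
python3 - <<'E'
from h import *
s=bot.state();print(s["tcp_pos"],s["force"])
a,K,T=cap("scene")
x0,y0=240,126; s=8
c=cv2.resize(a[y0:y0+72,x0:x0+100],None,fx=s,fy=s,interpolation=cv2.INTER_CUBIC)
def dots(C,yaw,pts,col):
    e1=np.array([np.cos(np.radians(yaw)),np.sin(np.radians(yaw)),0]); e2=np.array([-e1[1],e1[0],0])
    for p in pts:
        u=proj(K,T,np.array(C)+p[0]*e1+p[1]*e2+np.array([0,0,p[2]]))
        cv2.circle(c,tuple(int(v) for v in ((u-[x0,y0]+.5)*s)),2,col,-1)
dots([526.5,100.8,62],-96.6,[(i,j,k) for i in(-15,15) for j in(-15,15) for k in(0,52)],(0,0,255))
dots([526.5,100.8,62],-96.6,[(85,j,-20) for j in(-44,0,44)],(0,255,0))
cv2.imwrite("pics/g4.png",c)
bar=np.array([526.5,100.8])+85*np.array([-.115,-.993]); print(bar, rel([bar[0],bar[1],150],down(-6.6)))
E
```

```text
[529.3406042  100.40612203 199.73492441] [ 0.79772745  0.94646884 -0.62526778]
[516.725  16.395] [array([-8.47, -0.15,  4.71]), array([ 0.16, -0.23, 89.98])]
```

View pics/g4.png

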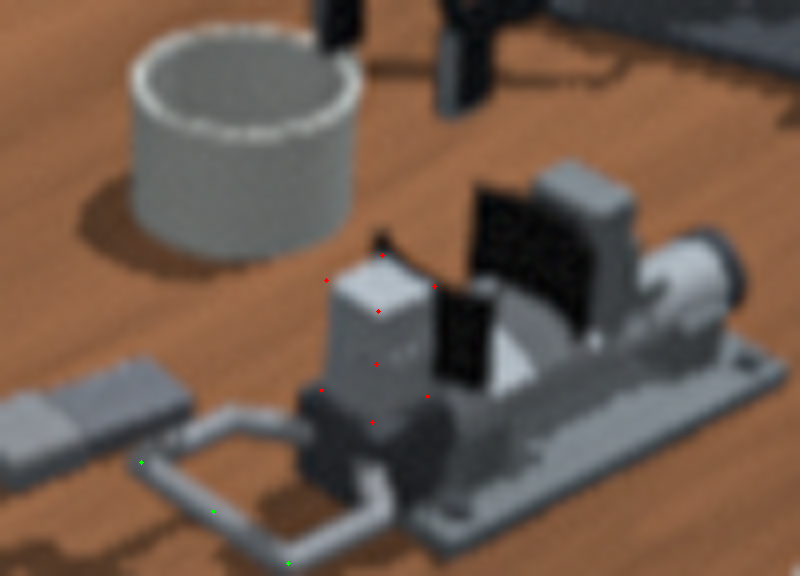

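The hub marks and bow marks sit within 0.6 px, the same offset the block showed before. So the jaw looks home, hollow towards the fixed jaw. The bow's bar middle is at (214,510). Now turning 90° and moving over the bar.

>>> {"fn": "arm_command", "kwargs": {
  "series": [
    [[0.5,-1,0,0,0,0,10],[0.5,-2,0,0,0,0,20],[0.5,-3,0,0,0,0,30],[0.5,-4,-0.1,0,0,0,40],[0.5,-5,-0.1,0,0,0,50],[0.5,-6,-0.1,0,0,0,60],[0.5,-7,-0.1,0,0,0,70],[0.5,-8.4,-0.1,0,0,0,80]]
  ]
}}

```text
clock: 10.1
tcp_pos: [514.7, 16.8, 193.2]
tool_rot: [1.0, 0.027, -0.002, -0.0]
force: [0.5, -0.4, 1.3]
grip_width: 42.2
```

>>> {"fn": "arm_command", "kwargs": {
  "series": [
    [[0.5,0,0,1,0,0,10],[0.5,0,0,4,0,0,10],[0.5,0,0,8,0,0,10],[0.5,0,0,11,0,0,10],[0.5,0,0,11,0,0,10],[0.5,0,0,11,0,0,10]]
  ]
}}

```text
clock: 10.85
tcp_pos: [515.8, 16.9, 85.6]
tool_rot: [0.998, -0.058, -0.0, -0.0]
force: [-0.5, -0.0, 0.9]
grip_width: 42.9
```

```bash
python3 - <<'E'
from h import *
s=bot.state();print(s["tcp_pos"],s["grip_width"],s["q"].round(2),rel([516.7,16.4,22],down(-6.6)))
E
```

```text
[515.84882909  16.87791131  85.58006987] 42.92530671771165 [-0.12  0.12  1.93  0.    1.09  1.57] [array([0.09, 0.04, 6.36]), array([-0.  ,  0.01, -0.02])]
```

>>> {"fn": "arm_command", "kwargs": {
  "series": [
    [[0.5,0,0,2,0,0,0],[0.5,0,0,4,0,0,0],[0.5,0,0,6,0,0,0],[0.5,0,0,6.3,0,0,0],[0.5,0,0,6.3,0,0,0],[0,0,0,6.3,0,0,0],[0,0,0,6.3,0,0,0],[0,0,0,6.3,0,0,0]]
  ],
  "newtons": 60
}}

```text
clock: 11.85
tcp_pos: [516.5, 15.6, 23.6]
tool_rot: [0.998, -0.058, 0.001, 0.001]
force: [-2.5, -6.0, 5.0]
grip_width: 10.1
```

>>> {"fn": "arm_command", "kwargs": {
  "series": [
    [[0,0,0,0,0,0,0],[0,0,0,0,0,0,0],[0,0,0,0,0,0,0]]
  ]
}}

```text
clock: 12.22
tcp_pos: [516.5, 15.6, 23.6]
tool_rot: [0.998, -0.058, 0.001, 0.001]
force: [-1.9, -5.3, 4.9]
grip_width: 9.9
```

```bash
python3 - <<'E'
from h import *
s=bot.state();print(s["clock"],s["tcp_pos"],s["grip_width"],s["force"],rel(s["tcp_pos"]+45*np.array([-.115,-.993,0])))
E
```

```text
12.225 [516.49121007  15.60366452  23.58469752] 9.928502404092258 [-1.94442264 -5.27032779  4.94803991] [array([-0.  ,  4.5 ,  0.01])]
```

>>> {"fn": "arm_command", "kwargs": {
  "series": [
    [[0,0,0.3,0,0,0,0],[0,0,1,0,0,0,0],[0,0,1.7,0,0,0,0],[0,0,2.4,0,0,0,0],[0,0,3.1,0,0,0,0],[0,0,3.8,0,0,0,0],[0,0,4.4,0,0,0,0],[0,0,4.6,0,0,0,0]]
  ]
}}

```text
clock: 13.22
tcp_pos: [511.8, -26.7, 23.6]
tool_rot: [0.998, -0.058, 0.001, -0.002]
force: [2.0, 12.4, 6.0]
grip_width: 10.0
```

>>> {"fn": "arm_command", "kwargs": {
  "series": [
    [[0,0,0,0,0,0,0],[0,0,0,0,0,0,0],[0,0,0,0,0,0,0],[0,0,0,0,0,0,0]]
  ]
}}

```text
clock: 13.72
tcp_pos: [511.8, -26.6, 23.6]
tool_rot: [0.998, -0.058, 0.001, -0.002]
force: [1.8, 11.6, 6.5]
grip_width: 10.0
```

```bash
python3 - <<'E'
from h import *
st=bot.state();print(st["clock"],st["tcp_pos"],st["grip_width"],st["force"],st["tool_rot"],(st["tcp_pos"]-[516.5,15.6,23.6])@np.array([-.115,-.993,0]))
a,K,T=cap("scene"); 
x0,y0=225,126; s=7
c=cv2.resize(a[y0:y0+82,x0:x0+110],None,fx=s,fy=s,interpolation=cv2.INTER_CUBIC)
P=np.array([526.5,100.8,62])+45*np.array([-.115,-.993,0])
e1=np.array([-.115,-.993,0]);e2=np.array([.993,-.115,0])
for k in (0,52):
  for i in (-15,15):
    for j in (-15,15):
      u=proj(K,T,P+i*e1+j*e2+[0,0,k]); cv2.circle(c,tuple(int(v) for v in ((u-[x0,y0]+.5)*s)),2,(0,0,255),-1)
M=np.array([526.5,100.8,40])-20*e1
for d,col in ((0,(255,0,0)),(45,(0,255,0))):
  u=proj(K,T,M+d*e1+12*e2); cv2.circle(c,tuple(int(v) for v in ((u-[x0,y0]+.5)*s)),2,col,-1)
cv2.imwrite("pics/g5.png",c)
E
```

```text
13.725 [511.81494869 -26.64905465  23.60867459] 9.995086063374867 [ 1.7795786  11.59495965  6.50183077] [ 0.99831515 -0.05798082  0.00136783 -0.00179504] 42.49209217135935
```

View pics/g5.png

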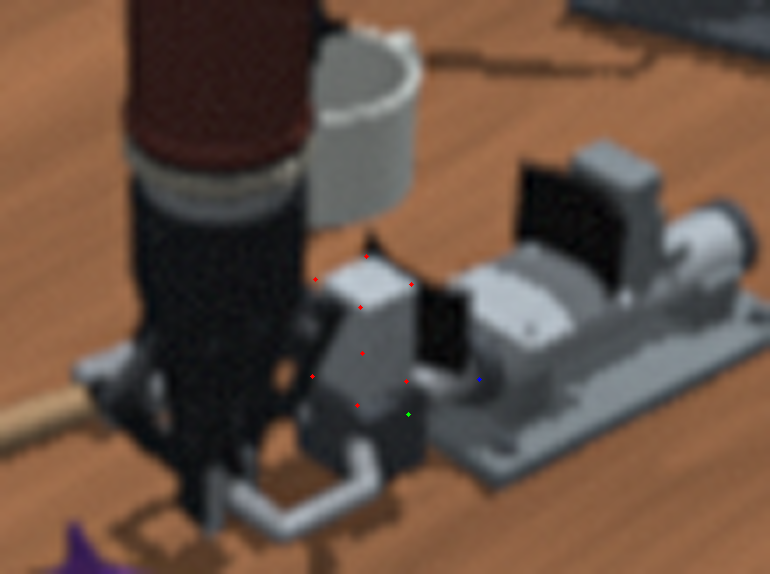

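The rod is out and the jaw is still seated: the hub corner is at (415,290) against the marked (411,285), nearly the offset seen before. Travel by TCP is 42.5 mm, by force about 42 mm, so I add 2.5 mm.

>>> {"fn": "arm_command", "kwargs": {
  "series": [
    [[0,0,0.1,0,0,0,0],[0,0,0.25,0,0,0,0],[0,0,0.25,0,0,0,0],[0,0,0.25,0,0,0,0],[0,0,0.25,0,0,0,0],[0,0,0.25,0,0,0,0]]
  ]
}}

```text
clock: 14.52
tcp_pos: [511.5, -29.0, 23.6]
tool_rot: [0.998, -0.058, 0.001, -0.002]
force: [1.9, 11.1, 4.8]
grip_width: 10.0
```

```bash
python3 - <<'E'
from h import *
st=bot.state();print(st["clock"],st["tcp_pos"],st["grip_width"],st["force"],(st["tcp_pos"]-[516.5,15.6,23.6])@np.array([-.115,-.993,0]))
a,K,T=cap("scene")
x0,y0=278,162; s=16
c=cv2.resize(a[y0:y0+30,x0:x0+44],None,fx=s,fy=s,interpolation=cv2.INTER_CUBIC)
cv2.imwrite("pics/g6.png",cv2.convertScaleAbs(c,alpha=1.6,beta=10))
E
```

```text
14.525 [511.52534641 -28.98174412  23.59193822] 9.988920894400245 [ 1.87862839 11.08926721  4.8218562 ] 44.8417570741499
```

View pics/g6.png

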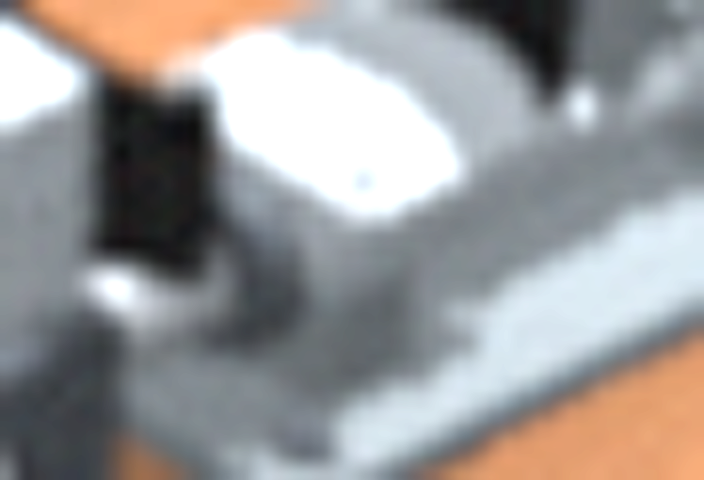

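The crop shows the bare rod with a dark band at the barrel's mouth, about (270,300), and the hub and pad unchanged. TCP travel is 44.8 mm, the pull is about 11 N and the rod is steady, so I hand in.

```bash
python3 - <<'E'
from h import *
print(bot.close_job()); s=bot.state(); print(s["clock"],s["tcp_pos"],s["force"],s["grip_width"])
E
```

```text
the job is handed in; nothing more can be done
None
the job is handed in; nothing more can be done
```

I fitted the curved jaw on the post with its hollow towards the fixed jaw. Then I gripped the bow bar (60 N), pulled the rod out to about 45 mm, and handed the job in at 14.6 s while still holding. No verdict was reported.

**Jaw seated:** pushed down, the jaw met 17 N at the height where it should be fully home. In the pictures afterwards, its corners sat within about 0.6 px of where they should be. The end block showed that same offset before the jaw went on, and it stayed the same after the pull.

**Rod travel:** the gripper moved 44.8 mm from the gripped position with the rod fully in. The last picture shows the bare rod and a dark band at the barrel's mouth, but it is too coarse to tell the groove from the dark collar.

**Disagreement:** the pull read about 11 N, where 12 N is expected at 45 mm. That reading alone would put the rod nearer 39–42 mm, and it did not rise over the last 2.5 mm. I put this down to friction and sensor noise and trusted the gripper's movement; I did not check it further.

**Other things on the table:** I never touched the cups, the flat jaw, the purple look-alikes or anything else on purpose, but I did not measure their positions again at the end.

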